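# Unhook the brass rotor-lock bracket from its keyhole screw

### The arm

A 7-joint arm with a two-finger parallel gripper is mounted at the origin on the work surface. World frame = base frame: x ahead of the robot, y to its left, z up, the work surface at z = 0. Lengths are in m, angles in rad, forces in N, time in s.
With the tool pointing down it reaches from about 0.425 to 0.875 m from the base axis. Payload 4.7 kg.
Tool frame: the origin (TCP) lies at the very end of the fingers, on their centre line; the grasp point (between the pads) lies 19 mm behind it; z points along the fingers, y is the line along which they close (so a half turn about z gives the same grasp; the last joint's range is limited). The gripper opens to 87 mm and grips with 3 to 60 N. Pads are 19 mm wide; open, the fingers measure 117 mm over their backs; the gripper's body (75 mm by 190 mm) begins 51 mm behind the grasp point.
Start: joints at [-1.312, 0.321, -0.07, 1.45, 0.023, 1.371, -0.057], TCP at [0.158, 0.631, 0.223] pointing down, gripper open.
Joint ranges: [-2.86, 2.86], [-0.3, 2.09], [-1.38, 1.24], [0.06, 2.45], [-1.56, 4.7], [0.09, 2.05], [-2.69, 2.69]. Speed limits (rad/s): [2.57, 2.57, 3.14, 3.14, 3.14, 3.14, 3.14].

### API

Orientations are given as a rotation vector (axis times angle).
In Python, from bench import ctrl, vision gives the robot as it stands.
- The arm moves only by the tool jog_arm, never from a script. Its argument "increments" is a list of rows, each an object of numbers: "tx", "ty", "tz": the shift along the tool's x, y, z in mm; "wx", "wy", "wz": the turn, a rotation vector about the tool's x, y, z in rad; "gripper": the opening, from 0 (shut) to 1 (fully open). In form: [{"tx": .., "ty": .., "tz": .., "wx": .., "wy": .., "wz": .., "gripper": ..}, ...]. A call has exactly 5 rows; each row is the pose to reach, as a shift and turn from the pose commanded when the call began, along the tool's axes at that moment; what a row does not reach only later rows make up. A row lasts 1/12 s, in which the tool goes at most 41.7 mm and 7.16 degrees, less where a joint would pass 70% of its speed; a pose out of reach is approached as far as the arm can. A call with a gripper value outside its range is refused whole. The fingers move at their own pace and stop on an object; "grip_force" is the grip in N (left out, the last holds). Time passes only in rows, so rows that repeat a pose let the fingers close, or fill a call up. It gives the time, the measured TCP pose, the force, the opening and the grip force at its end, in the units of the state.
- ctrl.get_state(): the state, without advancing time (a new reading comes with each control period).
- vision.get_image(name): name is "side" or "top"; returns a dict with "color" (480x640x3 uint8, blue, green, red), "fx", "fy", "cx", "cy" (pixels), "extrinsics" (4x4, takes a point from world to camera coordinates). Camera axes: x right, y down, z forward; pixel columns grow to the right and rows downward; lengths in m; the calibration is good to about 2 mm. A picture is of the moment at which its call begins. There is no depth.
- ctrl.close_job(): hands the job in; it is judged then, once.
Trained networks look in the newest picture that a camera, given by its name, has taken for a name from the list of things; names that differ only in an ending like _2 or _b are one class to them, and where a whole thing is asked for, a point or a joint stands for the part that bears it (a point fixed in the world has none). Each returns a list of dicts, best first, with "conf" (0 to 1); they miss things now and then, are a little off and sometimes report something else, mostly with a low value. They report only what shows in the picture. A call takes as long as a camera call.
- vision.spot_in(camera, thing): "bbox" ([left, top, right, bottom] in pixels, round what is visible of it).
The state is a dict: "time": time; "joint_positions": joint angles; "qd": joint speeds; "joint_torque": joint torques, N m; "position": TCP position; "tool_rot": TCP orientation; "ft_force": force on the tool from outside, world axes, zero at the start; "torque": the same for the moment, N m; "grip_width": opening from 0.0 (shut) to 1.0 (fully open); "grip_force": force on a finger pad.
Only numpy, scipy, OpenCV 4.12 (cv2) and the standard library are available. Lean on these libraries where they do the work, as an engineer would, in place of code of your own. Each camera call takes 0.05 s, during which the arm holds its last target. There are 200 camera calls.

### The job

Take the brass bracket off its screw on the small white hanging board: lift it until the screw head is in the wide part of its keyhole, then pull it straight off towards the front of the board. Stand it upright on its foot, wholly on the green mat, set down gently, and leave the black bracket hanging where it is.

Things in the scene. Friction and masses are not known exactly. Their poses are not given: they have to be found in the camera images.
- brass_bracket: Brass L-bracket, 170 mm tall. Foot 60 (x) x 80 x 12; origin: centre of its underside, z up, x towards the board. Plate 80 wide, 105 high at x 24..30; on it a grip tab 30 wide, x 20..30, z 105..170, to pinch from above. Keyhole at y 0: hole 34 across at z 50, slot 9 wide up to z 80. It hangs on either screw, underside 48 mm up: lift 27 mm (+-8), pull 40 mm to -x to come off. 0.3 kg.
- black_bracket: Black bracket of the same shape, size and frame as the brass one, hanging in the same way on the other screw, 150 mm beside it. Bystander, to be left hanging.
- board: Fixed white hanging board, 320 mm wide, 160 high, 18 thick; plywood base (to x +108) and gussets behind it. Origin: foot of the front face, midway; x into the board (brackets hang on the -x side), y along it, z up. Two screws at y +75 and -75 mm, z 125 mm, stick out to -x: shank 6 mm thick, 9 long, then a head 14 across, 4 thick. The tabs rise 58 mm above the board's top.
- mat: Green flat mat, 180 mm square, 4 mm thick, fixed on the table in front of the board. Origin: centre of its underside; x and y along its edges, z up (top face at z 4 mm).

How it is judged:
By the outcome, as a careful person would: the job done as asked, in the order asked, and still so for the second after the job is handed in, with the robot touching nothing.
It also fails if it takes over 40 s, if anything falls off the work surface, if the arm or the gripper's body presses on something with over 40 N, if the wrist force passes 120 N, or if a joint passes its speed limit or range.

## Working session

There is one attempt and no reset: what is moved stays moved. The work goes in short steps, Python scripts to look and compute and a tool call to move; the robot and the scene stay as the last step left them, time stands still between calls to the robot, and variables do not carry over. Pictures are saved under pics/ and viewed, at most 10 in all, crops included, and the job is handed in when it is done.

Besides the shell and the picture viewer there is one more tool, called after "Call:" as name(argument=value, ...) on one line, values as JSON. jog_arm: Moves the arm, as the interface text tells. Its arguments: {"type":"object","properties":{"increments":{"type":"array"},"grip_force":{"type":"number"}},"required":["increments"]}

```bash
mkdir -p pics
python3 - <<'E'
from bench import ctrl, vision
import cv2,numpy as np
for n in("side","top"):
    d=vision.get_image(n);cv2.imwrite(f"pics/{n}0.png",d["color"])
    print(n,d["fx"],d["fy"],d["cx"],d["cy"],np.round(d["extrinsics"],4).tolist())
    for t in("brass_bracket","black_bracket","board","mat"):
        print(t,[(np.round(r["bbox"]).tolist(),round(r["conf"],2)) for r in vision.spot_in(n,t)][:2])
s=ctrl.get_state();print(s["time"],s["position"],s["tool_rot"],s["grip_width"])
E
```

```text
side 520.5196042613896 520.5196042613896 317.60575914748495 245.2457764455395 [[-0.6609, -0.7502, -0.0206, 0.3902], [-0.4911, 0.453, -0.744, 0.3226], [0.5675, -0.4816, -0.6678, 0.4062], [0.0, 0.0, 0.0, 1.0]]
brass_bracket [([212.0, 145.0, 295.0, 296.0], 0.92), ([278.0, 276.0, 484.0, 445.0], 0.45)]
black_bracket [([312.0, 103.0, 384.0, 246.0], 0.94)]
board [([158.0, 119.0, 382.0, 309.0], 0.75)]
mat [([277.0, 278.0, 482.0, 445.0], 0.92)]
top 485.46010649826496 485.46010649826496 320.6202851224294 243.52370940897342 [[0.0239, -0.9997, 0.0051, -0.0189], [-0.999, -0.0241, -0.0386, 0.5486], [0.0387, -0.0041, -0.9992, 0.7258], [0.0, 0.0, 0.0, 1.0]]
brass_bracket [([219.0, 163.0, 288.0, 228.0], 0.7)]
black_bracket [([332.0, 173.0, 400.0, 238.0], 0.94)]
board [([180.0, 111.0, 440.0, 203.0], 0.94)]
mat [([228.0, 250.0, 352.0, 384.0], 0.95)]
0.5 [0.15756935 0.63061512 0.22257354] [3.83521370e-01 3.11802680e+00 5.31155722e-05] 1.0025626221645592
```

View pics/side0.png

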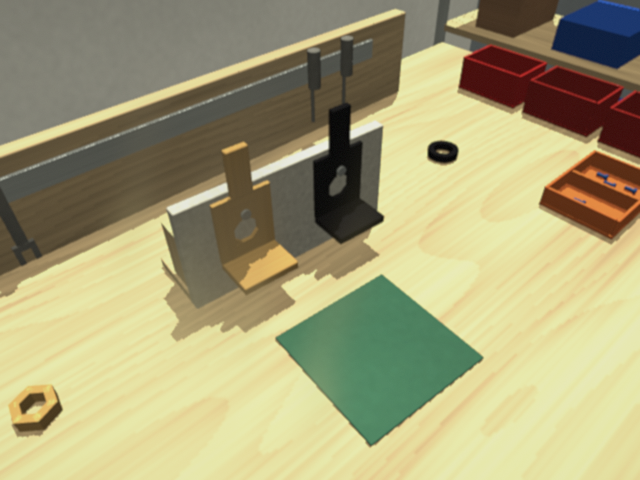

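View pics/top0.png

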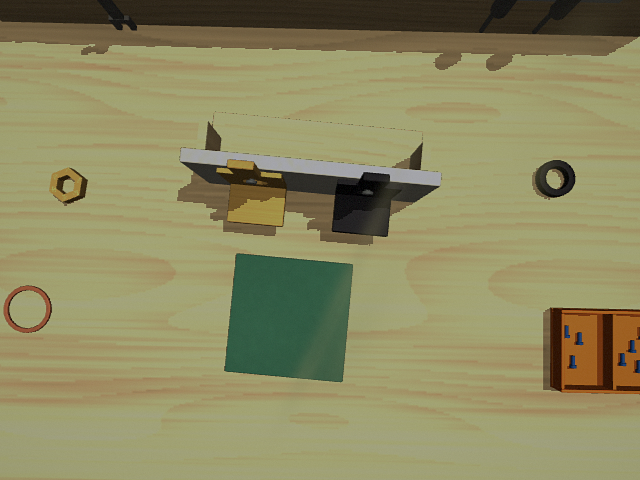

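Run:
```python
import cv2,numpy as np
t=cv2.imread("pics/top0.png");s=cv2.imread("pics/side0.png")
a=cv2.resize(t[140:240,175:308],None,fx=6,fy=6,interpolation=cv2.INTER_CUBIC)[:600,:798]
b=cv2.resize(s[130:305,160:310],None,fx=3.4,fy=3.4,interpolation=cv2.INTER_CUBIC)
cv2.imwrite("pics/c1.png",a);cv2.imwrite("pics/c2.png",b)
```

```text
(no output)
```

View pics/c1.png

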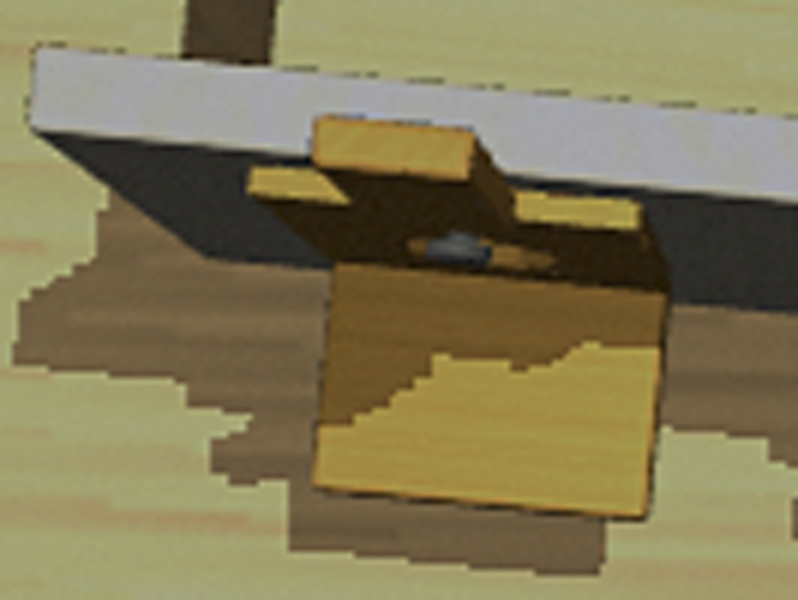

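View pics/c2.png

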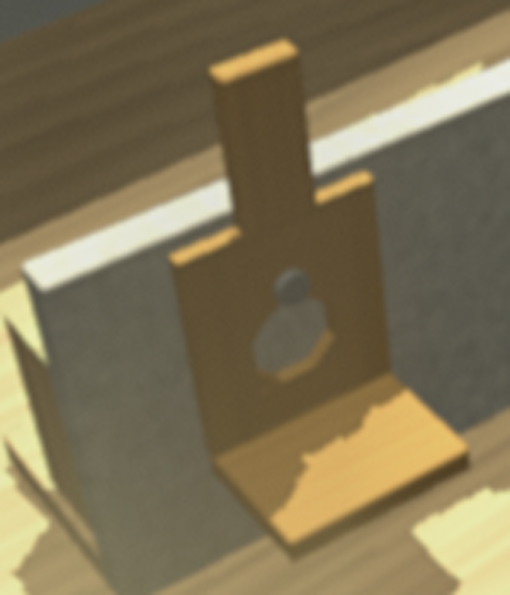

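```bash
cat > h.py <<'E'
import numpy as np
from scipy.optimize import least_squares
from scipy.spatial.transform import Rotation as R
from bench import ctrl, vision
def cams():
    return {n:vision.get_image(n) for n in("top","side")}
def proj(d,P):
    c=np.c_[P,np.ones(len(P))]@np.array(d["extrinsics"]).T[:,:3]
    return np.c_[d["fx"]*c[:,0]/c[:,2]+d["cx"],d["fy"]*c[:,1]/c[:,2]+d["cy"]]
def fit(C,obs,p0,fz=None):
    """obs: {cam:[(x,y,z mm,u,v)]}; returns x,y,z,yaw"""
    def pose(p): return (np.array([p[0],p[1],p[2] if fz is None else fz]),R.from_euler('z',p[3]))
    def f(p):
        t,r=pose(p);o=[]
        for n,a in obs.items():
            a=np.array(a,float);o.append((proj(C[n],r.apply(a[:,:3]/1e3)+t)-a[:,3:]).ravel())
        return np.concatenate(o)
    s=least_squares(f,p0,loss='soft_l1');return s.x,f(s.x).reshape(-1,2)
E
python3 - <<'E'
from h import *
C=cams()
T=lambda L:[(a,b,c,175+u/6-.4,140+v/6-.4) for a,b,c,u,v in L]
S=lambda L:[(a,b,c,160+u/3.4-.35,130+v/3.4-.35) for a,b,c,u,v in L]
br={"top":T([(30,15,170,316,117),(20,15,170,314,167),(20,-15,170,468,180),(30,-15,170,474,128),(24,40,105,248,192),(24,-40,105,640,230),(30,-40,105,640,202),(-30,40,12,315,486),(-30,-40,12,645,518)]),
"side":S([(20,15,170,220,82),(30,15,170,211,70),(30,-15,170,288,40),(20,-15,170,298,52),(24,40,105,176,265),(24,-40,105,373,182),(-30,40,12,293,543),(-30,-40,12,468,455),(24,40,12,215,460)])}
bd={"top":T([(0,160,160,33,129),(18,160,160,36,46)])+[(0,-160,160,440,186),(18,-160,160,441,172)],"side":S([(0,160,160,42,290),(18,160,160,25,268)])}
mt={"top":[(90,90,4,236,254),(90,-90,4,352,264),(-90,-90,4,342,381),(-90,90,4,225,371)],"side":[(90,90,4,277,340),(90,-90,4,381,276),(-90,-90,4,481,357),(-90,90,4,372,444)]}
for n,o,fz in(("brass",br,None),("board",bd,0),("mat",mt,0)):
    p,r=fit(C,o,[.5,.1,.05,-.08],fz);print(n,p.round(4));print(r.round(1).tolist())
E
```

```text
brass [ 0.6016  0.0871  0.0474 -0.0747]
[[-0.1, -1.5], [-0.7, -0.8], [0.8, -0.2], [0.8, -0.6], [0.4, 0.2], [-0.2, 0.3], [0.3, 0.2], [-1.1, 1.1], [0.1, 1.3], [0.1, 0.1], [-1.8, -0.2], [-1.0, -0.3], [0.7, -0.2], [0.2, 0.7], [0.3, -0.1], [-0.7, 1.1], [1.5, -1.4], [0.2, 1.1]]
board [ 0.6273  0.0098  0.0481 -0.0697]
[[-1.1, 0.6], [-0.1, -0.2], [1.0, 0.4], [1.3, -0.2], [0.1, 0.5], [-1.8, -0.7]]
mat [ 0.4357  0.0399  0.0336 -0.0623]
[[-0.7, -0.8], [0.7, -0.6], [0.7, 0.9], [-0.7, 0.7], [-3.0, -1.9], [-0.2, -2.6], [3.7, -0.2], [0.0, 2.9]]
```

```bash
cat >> h.py <<'E'
def tcp(x,y,z,yaw): # tool down, tool y at world angle yaw (deg)
    a=np.radians(yaw);Y=np.array([np.cos(a),np.sin(a),0]);Z=np.array([0,0,-1.]);X=np.cross(Y,Z)
    return np.array([x,y,z]),R.from_matrix(np.c_[X,Y,Z])
def plan(wps,cur=None):
    s=ctrl.get_state();p,r=cur or (np.array(s["position"]),R.from_rotvec(s["tool_rot"]))
    for w in wps:
        q,o=tcp(*w);print(w,"t",(r.inv().apply(q-p)*1e3).round(1),"w",(r.inv()*o).as_rotvec().round(3));p,r=q,o
E
python3 - <<'E'
from h import *
A=np.array([.158,.631,.26]);B=np.array([.627,.085,.26])
plan([(*(A+(B-A)*k/4),76-80.1*k/4) for k in(1,2,3,4)])
E
```

```text
(np.float64(0.27525), np.float64(0.4945), np.float64(0.26), 55.975) t [-147.2 -103.6  -37.4] w [0.    0.    0.349]
(np.float64(0.39249999999999996), np.float64(0.358), np.float64(0.26), 35.95) t [-173.6  -47.5    0. ] w [0.   0.   0.35]
(np.float64(0.50975), np.float64(0.22149999999999997), np.float64(0.26), 15.925000000000004) t [-179.3   14.8    0. ] w [0.   0.   0.35]
(np.float64(0.627), np.float64(0.08499999999999996), np.float64(0.26), -4.099999999999994) t [-163.4   75.3    0. ] w [0.   0.   0.35]
```

Call:
jog_arm(increments=[{"tx":-30,"ty":-21,"tz":-8,"wz":0.07,"gripper":0.6},{"tx":-59,"ty":-42,"tz":-16,"wz":0.14,"gripper":0.6},{"tx":-88,"ty":-62,"tz":-24,"wz":0.21,"gripper":0.6},{"tx":-118,"ty":-83,"tz":-30,"wz":0.28,"gripper":0.6},{"tx":-147,"ty":-104,"tz":-37,"wz":0.35,"gripper":0.6}])

```text
validation failed for argument at $.in...
```

Call:
jog_arm(increments=[{"tx":-35,"ty":-9.5,"tz":0,"wz":0.07,"gripper":0.6},{"tx":-70,"ty":-19,"tz":0,"wz":0.14,"gripper":0.6},{"tx":-104,"ty":-28.5,"tz":0,"wz":0.21,"gripper":0.6},{"tx":-139,"ty":-38,"tz":0,"wz":0.28,"gripper":0.6},{"tx":-174,"ty":-47.5,"tz":0,"wz":0.35,"gripper":0.6}])

```text
validation failed for argument at $.in...
```

Call:
jog_arm(increments=[{"tx":-36,"ty":3,"tz":0,"wz":0.07,"gripper":0.6},{"tx":-72,"ty":6,"tz":0,"wz":0.14,"gripper":0.6},{"tx":-108,"ty":9,"tz":0,"wz":0.21,"gripper":0.6},{"tx":-143,"ty":12,"tz":0,"wz":0.28,"gripper":0.6},{"tx":-179,"ty":15,"tz":0,"wz":0.35,"gripper":0.6}])

```text
validation failed for argument at $.in...
```

Call:
jog_arm(increments=[{"tx":-45,"ty":20,"tz":0,"wz":0.09,"gripper":0.6},{"tx":-85,"ty":39,"tz":0,"wz":0.18,"gripper":0.6},{"tx":-120,"ty":55,"tz":0,"wz":0.26,"gripper":0.6},{"tx":-150,"ty":69,"tz":0,"wz":0.32,"gripper":0.6},{"tx":-163,"ty":75,"tz":0,"wz":0.35,"gripper":0.6}])

```text
validation failed for argument at $.in...
```

Run:
```python
from h import *
import cv2
C=cams();s=ctrl.get_state();print(s["time"],s["position"],s["tool_rot"],s["grip_width"],s["ft_force"])
cv2.imwrite("pics/c3.png",np.hstack([cv2.resize(C[n]["color"][y:y+200,x:x+160],None,fx=2.5,fy=2.5,interpolation=2) for n,y,x in(("side",60,170),("top",90,180))]))
plan([(.627,.085,.22,-4.1),(.627,.085,.176,-4.1)])
```

```text
0.7 [0.15753127 0.63066472 0.22262771] [3.83451170e-01 3.11806372e+00 2.41996602e-04] 1.0020417298911748 [-0.42160397  0.00919101 -1.30470517]
(0.627, 0.085, 0.22, -4.1) t [-587.7 -415.7    2.6] w [ 0.    -0.     1.398]
(0.627, 0.085, 0.176, -4.1) t [ 0.  0. 44.] w [0. 0. 0.]
```

View pics/c3.png

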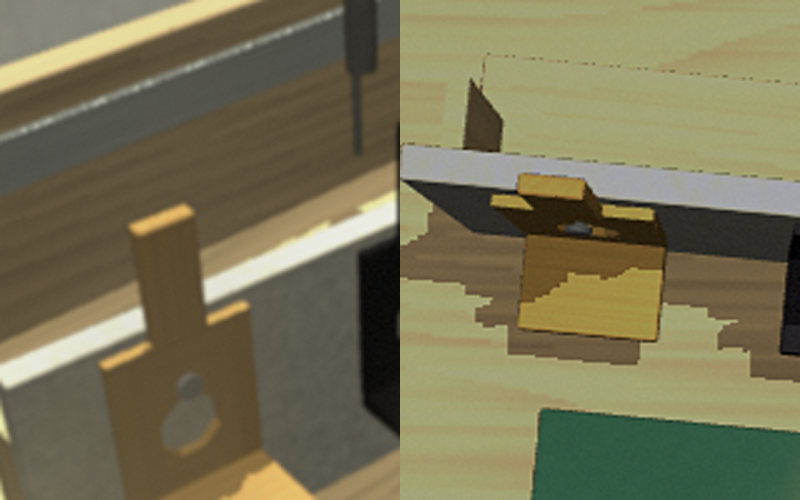

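The picture shows the scene unchanged: the moves were refused, so the bracket still hangs (tab at about (165,220) in the left half). I'll retry with all seven keys in each row.

Call:
jog_arm(increments=[{"tx":-30,"ty":-21,"tz":-8,"wx":0,"wy":0,"wz":0.07,"gripper":0.6},{"tx":-59,"ty":-42,"tz":-16,"wx":0,"wy":0,"wz":0.14,"gripper":0.6},{"tx":-88,"ty":-62,"tz":-24,"wx":0,"wy":0,"wz":0.21,"gripper":0.6},{"tx":-118,"ty":-83,"tz":-30,"wx":0,"wy":0,"wz":0.28,"gripper":0.6},{"tx":-147,"ty":-104,"tz":-37,"wx":0,"wy":0,"wz":0.35,"gripper":0.6}])

```text
time: 1.12
position: [0.2761, 0.4926, 0.26]
tool_rot: [0.926, 3.002, 0.001]
ft_force: [0.6, 0.9, -0.5]
grip_width: 0.705
grip_force: 0.0
```

Call:
jog_arm(increments=[{"tx":-35,"ty":-9.5,"tz":0,"wx":0,"wy":0,"wz":0.07,"gripper":0.6},{"tx":-70,"ty":-19,"tz":0,"wx":0,"wy":0,"wz":0.14,"gripper":0.6},{"tx":-104,"ty":-28.5,"tz":0,"wx":0,"wy":0,"wz":0.21,"gripper":0.6},{"tx":-139,"ty":-38,"tz":0,"wx":0,"wy":0,"wz":0.28,"gripper":0.6},{"tx":-174,"ty":-47.5,"tz":0,"wx":0,"wy":0,"wz":0.35,"gripper":0.6}])

```text
time: 1.53
position: [0.3933, 0.3558, 0.26]
tool_rot: [1.434, 2.795, 0.002]
ft_force: [1.0, -0.1, -0.4]
grip_width: 0.601
grip_force: 0.0
```

Call:
jog_arm(increments=[{"tx":-36,"ty":3,"tz":0,"wx":0,"wy":0,"wz":0.07,"gripper":0.6},{"tx":-72,"ty":6,"tz":0,"wx":0,"wy":0,"wz":0.14,"gripper":0.6},{"tx":-108,"ty":9,"tz":0,"wx":0,"wy":0,"wz":0.21,"gripper":0.6},{"tx":-143,"ty":12,"tz":0,"wx":0,"wy":0,"wz":0.28,"gripper":0.6},{"tx":-179,"ty":15,"tz":0,"wx":0,"wy":0,"wz":0.35,"gripper":0.6}])

```text
time: 1.95
position: [0.5104, 0.2197, 0.26]
tool_rot: [1.899, 2.503, 0.002]
ft_force: [-0.3, 0.3, 0.1]
grip_width: 0.601
grip_force: 0.0
```

Call:
jog_arm(increments=[{"tx":-36,"ty":16,"tz":0,"wx":0,"wy":0,"wz":0.08,"gripper":0.6},{"tx":-72,"ty":33,"tz":0,"wx":0,"wy":0,"wz":0.16,"gripper":0.6},{"tx":-108,"ty":50,"tz":0,"wx":0,"wy":0,"wz":0.24,"gripper":0.6},{"tx":-142,"ty":65,"tz":0,"wx":0,"wy":0,"wz":0.31,"gripper":0.6},{"tx":-163,"ty":75,"tz":0,"wx":0,"wy":0,"wz":0.35,"gripper":0.6}])

```text
time: 2.37
position: [0.628, 0.0798, 0.2598]
tool_rot: [2.308, 2.127, -0.001]
ft_force: [-0.7, 0.5, -0.1]
grip_width: 0.6
grip_force: 0.0
```

Run:
```python
from h import *
import cv2
C=cams();s=ctrl.get_state();print(s["time"],s["position"],s["tool_rot"],s["grip_width"],s["ft_force"])
cv2.imwrite("pics/c4.png",np.hstack([cv2.resize(C[n]["color"][y:y+200,x:x+160],None,fx=2.5,fy=2.5,interpolation=2) for n,y,x in(("side",60,170),("top",90,180))]))
plan([(.627,.085,.22,-4.1),(.627,.085,.176,-4.1)])
```

```text
2.4667 [0.62812763 0.07854243 0.25939788] [ 2.30894223  2.12500443 -0.0024988 ] 0.603967856563367 [-0.31365831 -0.5325961   0.51902082]
(0.627, 0.085, 0.22, -4.1) t [ 6.5 -1.7 39.4] w [ 0.002  0.004 -0.011]
(0.627, 0.085, 0.176, -4.1) t [ 0.  0. 44.] w [0. 0. 0.]
```

View pics/c4.png

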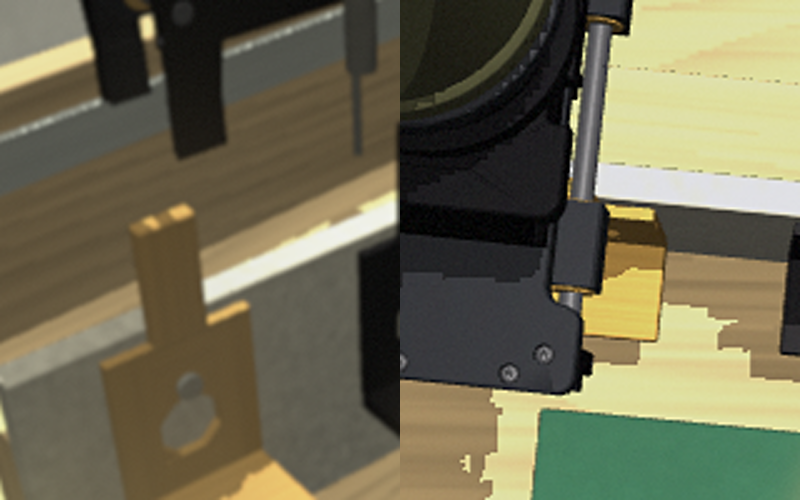

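The left half shows both fingers at (120,95) and (200,150) above the tab top (165,215), one in front of it and one behind. They sit slightly to −y, so I'll correct that while descending.

Call:
jog_arm(increments=[{"tx":6.5,"ty":-1.7,"tz":8,"wx":0.002,"wy":0.004,"wz":-0.011,"gripper":0.6},{"tx":6.5,"ty":-1.7,"tz":26,"wx":0.002,"wy":0.004,"wz":-0.011,"gripper":0.6},{"tx":6.5,"ty":-1.7,"tz":50,"wx":0.002,"wy":0.004,"wz":-0.011,"gripper":0.6},{"tx":6.5,"ty":-1.7,"tz":72,"wx":0.002,"wy":0.004,"wz":-0.011,"gripper":0.6},{"tx":6.5,"ty":-1.7,"tz":83,"wx":0.002,"wy":0.004,"wz":-0.011,"gripper":0.6}])

```text
time: 2.88
position: [0.6221, 0.0942, 0.1731]
tool_rot: [-2.279, -2.15, 0.002]
ft_force: [0.1, 0.1, -0.2]
grip_width: 0.601
grip_force: 0.0
```

Call:
jog_arm(increments=[{"tx":0,"ty":0,"tz":0,"wx":0,"wy":0,"wz":0,"gripper":0.35},{"tx":0,"ty":0,"tz":0,"wx":0,"wy":0,"wz":0,"gripper":0.35},{"tx":0,"ty":0,"tz":0,"wx":0,"wy":0,"wz":0,"gripper":0.3},{"tx":0,"ty":0,"tz":0,"wx":0,"wy":0,"wz":0,"gripper":0.25},{"tx":0,"ty":0,"tz":0,"wx":0,"wy":0,"wz":0,"gripper":0.25}], grip_force=20)

```text
time: 3.3
position: [0.6257, 0.0914, 0.1781]
tool_rot: [-2.288, -2.148, -0.006]
ft_force: [0.4, -0.5, 0.0]
grip_width: 0.311
grip_force: 0.0
```

Run:
```python
from h import *
s=ctrl.get_state();print(s["time"],s["position"],s["grip_width"],s["ft_force"])
plan([(.627,.085,.176,-4.1)])
```

```text
3.3 [0.62569231 0.09142125 0.17807893] 0.31124373714902603 [ 0.3709352  -0.46905334  0.0289301 ]
(0.627, 0.085, 0.176, -4.1) t [-6.3  1.7  2. ] w [ 0.    -0.005  0.009]
```

Call:
jog_arm(increments=[{"tx":0,"ty":0,"tz":0,"wx":0,"wy":0,"wz":0,"gripper":0.25},{"tx":0,"ty":0,"tz":0,"wx":0,"wy":0,"wz":0,"gripper":0.25},{"tx":0,"ty":0,"tz":0,"wx":0,"wy":0,"wz":0,"gripper":0.25},{"tx":0,"ty":0,"tz":0,"wx":0,"wy":0,"wz":0,"gripper":0.25},{"tx":0,"ty":0,"tz":0,"wx":0,"wy":0,"wz":0,"gripper":0.25}])

```text
time: 3.72
position: [0.6249, 0.0912, 0.1766]
tool_rot: [-2.287, -2.147, -0.003]
ft_force: [-0.8, -0.3, 0.2]
grip_width: 0.255
grip_force: 0.0
```

Run:
```python
from h import *
s=ctrl.get_state();print(s["time"],s["position"],s["grip_width"],s["ft_force"],np.abs(s["qd"]).max())
plan([(.627,.085,.176,-4.1)])
```

```text
3.7167 [0.6249106  0.09118694 0.17658921] 0.25525894734487553 [-0.84958194 -0.26377255  0.22494056] 0.003437390025549051
(0.627, 0.085, 0.176, -4.1) t [-6.   2.5  0.6] w [-0.002 -0.004  0.008]
```

Call:
jog_arm(increments=[{"tx":-2,"ty":1,"tz":0,"wx":0,"wy":0,"wz":0,"gripper":0.25},{"tx":-4,"ty":2,"tz":0,"wx":-0.002,"wy":-0.004,"wz":0.008,"gripper":0.25},{"tx":-6,"ty":2.5,"tz":0,"wx":-0.002,"wy":-0.004,"wz":0.008,"gripper":0.25},{"tx":-6,"ty":2.5,"tz":0,"wx":-0.002,"wy":-0.004,"wz":0.008,"gripper":0.25},{"tx":-6,"ty":2.5,"tz":0,"wx":-0.002,"wy":-0.004,"wz":0.008,"gripper":0.25}])

```text
time: 4.13
position: [0.6271, 0.0848, 0.1766]
tool_rot: [2.299, 2.141, 0.0]
ft_force: [0.4, -0.1, -0.0]
grip_width: 0.247
grip_force: 0.0
```

Call:
jog_arm(increments=[{"tx":0,"ty":0,"tz":0,"wx":0,"wy":0,"wz":0,"gripper":0.2},{"tx":0,"ty":0,"tz":0,"wx":0,"wy":0,"wz":0,"gripper":0.15},{"tx":0,"ty":0,"tz":0,"wx":0,"wy":0,"wz":0,"gripper":0.1},{"tx":0,"ty":0,"tz":0,"wx":0,"wy":0,"wz":0,"gripper":0.05},{"tx":0,"ty":0,"tz":0,"wx":0,"wy":0,"wz":0,"gripper":0.0}], grip_force=25)

```text
time: 4.55
position: [0.6269, 0.0852, 0.1766]
tool_rot: [-2.299, -2.141, -0.0]
ft_force: [-0.4, 0.3, -0.1]
grip_width: 0.109
grip_force: 25.0
```

Call:
jog_arm(increments=[{"tx":0,"ty":0,"tz":0,"wx":0,"wy":0,"wz":0,"gripper":0.0},{"tx":0,"ty":0,"tz":0,"wx":0,"wy":0,"wz":0,"gripper":0.0},{"tx":0,"ty":0,"tz":0,"wx":0,"wy":0,"wz":0,"gripper":0.0},{"tx":0,"ty":0,"tz":0,"wx":0,"wy":0,"wz":0,"gripper":0.0},{"tx":0,"ty":0,"tz":0,"wx":0,"wy":0,"wz":0,"gripper":0.0}])

```text
time: 4.97
position: [0.6269, 0.0852, 0.1766]
tool_rot: [-2.299, -2.141, -0.0]
ft_force: [-0.9, 0.2, 0.3]
grip_width: 0.11
grip_force: 25.0
```

Run:
```python
from h import *
s=ctrl.get_state();print(s["time"],s["position"],s["grip_width"],s["ft_force"],s["torque"],np.abs(s["qd"]).max())
plan([(.627,.085,.176,-4.1)])
```

```text
4.9667 [0.6269322  0.08515931 0.17655515] 0.1098700701790385 [-0.90662954  0.17566108  0.31696627] [-0.01074487  0.19652997 -0.01150214] 0.0012060917064817605
(0.627, 0.085, 0.176, -4.1) t [-0.2  0.1  0.6] w [-0.    -0.     0.001]
```

Call:
jog_arm(increments=[{"tx":0,"ty":0,"tz":-6,"wx":0,"wy":0,"wz":0,"gripper":0.0},{"tx":0,"ty":0,"tz":-13,"wx":0,"wy":0,"wz":0,"gripper":0.0},{"tx":0,"ty":0,"tz":-20,"wx":0,"wy":0,"wz":0,"gripper":0.0},{"tx":0,"ty":0,"tz":-25,"wx":0,"wy":0,"wz":0,"gripper":0.0},{"tx":0,"ty":0,"tz":-27,"wx":0,"wy":0,"wz":0,"gripper":0.0}])

```text
time: 5.38
position: [0.6276, 0.085, 0.2049]
tool_rot: [2.298, 2.14, 0.003]
ft_force: [-0.0, -0.3, -3.9]
grip_width: 0.117
grip_force: 25.0
```

Call:
jog_arm(increments=[{"tx":0,"ty":0,"tz":0,"wx":0,"wy":0,"wz":0,"gripper":0.0},{"tx":0,"ty":0,"tz":0,"wx":0,"wy":0,"wz":0,"gripper":0.0},{"tx":0,"ty":0,"tz":0,"wx":0,"wy":0,"wz":0,"gripper":0.0},{"tx":0,"ty":0,"tz":0,"wx":0,"wy":0,"wz":0,"gripper":0.0},{"tx":0,"ty":0,"tz":0,"wx":0,"wy":0,"wz":0,"gripper":0.0}])

```text
time: 5.8
position: [0.6268, 0.0851, 0.2032]
tool_rot: [-2.299, -2.141, 0.001]
ft_force: [-0.4, 0.4, -3.3]
grip_width: 0.116
grip_force: 25.0
```

Run:
```python
from h import *
import cv2
C=cams();s=ctrl.get_state();print(s["time"],s["position"],s["grip_width"],s["ft_force"],s["torque"])
cv2.imwrite("pics/c5.png",cv2.resize(C["side"]["color"][100:300,170:400],None,fx=3,fy=3,interpolation=2))
plan([(.627,.085,.2036,-4.1)])
```

```text
5.9 [0.62688467 0.08505523 0.20330914] 0.11186992476934622 [-0.35358489  0.07211254 -3.22062705] [-0.0947733  -0.00661397  0.01633135]
(0.627, 0.085, 0.2036, -4.1) t [-0.   0.1 -0.3] w [-0.     0.     0.001]
```

View pics/c5.png

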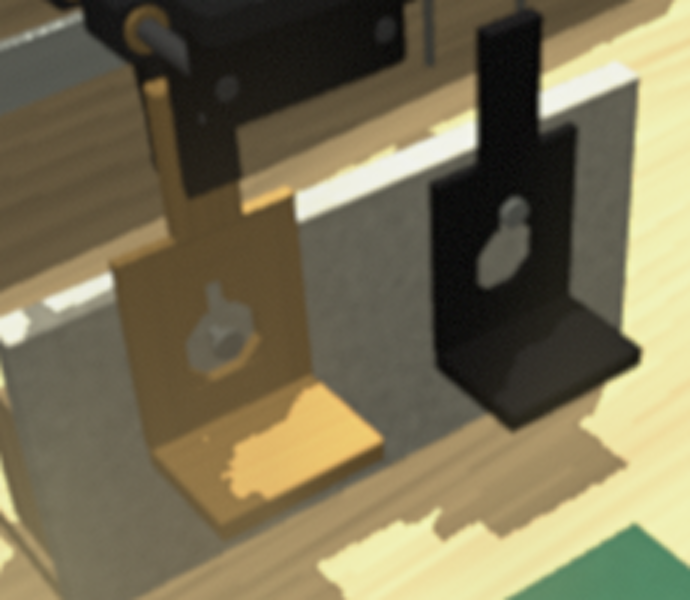

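The screw head at (228,338) sits in the middle of the wide hole (about (222,335)), and the black bracket is untouched. Next is the straight pull along −y of the tool.

Call:
jog_arm(increments=[{"tx":0,"ty":-4,"tz":0,"wx":0,"wy":0,"wz":0,"gripper":0.0},{"tx":0,"ty":-12,"tz":0,"wx":0,"wy":0,"wz":0,"gripper":0.0},{"tx":0,"ty":-22,"tz":0,"wx":0,"wy":0,"wz":0,"gripper":0.0},{"tx":0,"ty":-34,"tz":0,"wx":0,"wy":0,"wz":0,"gripper":0.0},{"tx":0,"ty":-46,"tz":0,"wx":0,"wy":0,"wz":0,"gripper":0.0}])

```text
time: 6.32
position: [0.5799, 0.0883, 0.2035]
tool_rot: [-2.299, -2.141, 0.0]
ft_force: [-0.2, 0.1, -3.5]
grip_width: 0.114
grip_force: 25.0
```

Call:
jog_arm(increments=[{"tx":0,"ty":-10,"tz":0,"wx":0,"wy":0,"wz":0,"gripper":0.0},{"tx":0,"ty":-16,"tz":0,"wx":0,"wy":0,"wz":0,"gripper":0.0},{"tx":0,"ty":-20,"tz":0,"wx":0,"wy":0,"wz":0,"gripper":0.0},{"tx":0,"ty":-20,"tz":0,"wx":0,"wy":0,"wz":0,"gripper":0.0},{"tx":0,"ty":-20,"tz":0,"wx":0,"wy":0,"wz":0,"gripper":0.0}])

```text
time: 6.73
position: [0.5614, 0.0898, 0.2038]
tool_rot: [2.299, 2.141, 0.001]
ft_force: [0.1, -0.1, -3.3]
grip_width: 0.113
grip_force: 25.0
```

Run:
```python
from h import *
s=ctrl.get_state();print(s["time"],s["position"],s["grip_width"],s["ft_force"],s["torque"])
plan([(.512,.065,.19,-4.1),(.461,.038,.145,-4.1),(.461,.038,.1325,-4.1)])
```

```text
6.7333 [0.56141618 0.08980483 0.20378774] 0.11340354018816295 [ 0.05404179 -0.1048672  -3.25411153] [-0.059649   -0.02956989 -0.02607133]
(0.512, 0.065, 0.19, -4.1) t [-28.2 -47.5  13.7] w [ 0.001 -0.     0.001]
(0.461, 0.038, 0.145, -4.1) t [-30.6 -48.9  45. ] w [0. 0. 0.]
(0.461, 0.038, 0.1325, -4.1) t [ 0.   0.  12.5] w [0. 0. 0.]
```

Call:
jog_arm(increments=[{"tx":-4,"ty":-7,"tz":2,"wx":0,"wy":0,"wz":0,"gripper":0.0},{"tx":-10,"ty":-17,"tz":5,"wx":0,"wy":0,"wz":0,"gripper":0.0},{"tx":-17,"ty":-28,"tz":9,"wx":0,"wy":0,"wz":0,"gripper":0.0},{"tx":-24,"ty":-40,"tz":14,"wx":0,"wy":0,"wz":0,"gripper":0.0},{"tx":-30,"ty":-50,"tz":20,"wx":0,"wy":0,"wz":0,"gripper":0.0}])

```text
time: 7.15
position: [0.5085, 0.0623, 0.1832]
tool_rot: [2.3, 2.14, -0.001]
ft_force: [-0.3, -1.7, -2.7]
grip_width: 0.113
grip_force: 25.0
```

Call:
jog_arm(increments=[{"tx":-8,"ty":-12,"tz":9,"wx":0,"wy":0,"wz":0,"gripper":0.0},{"tx":-16,"ty":-25,"tz":18,"wx":0,"wy":0,"wz":0,"gripper":0.0},{"tx":-23,"ty":-37,"tz":27,"wx":0,"wy":0,"wz":0,"gripper":0.0},{"tx":-27,"ty":-43,"tz":33,"wx":0,"wy":0,"wz":0,"gripper":0.0},{"tx":-29,"ty":-46,"tz":36,"wx":0,"wy":0,"wz":0,"gripper":0.0}])

```text
time: 7.57
position: [0.4599, 0.0368, 0.1466]
tool_rot: [-2.299, -2.139, 0.002]
ft_force: [1.3, 0.3, -3.3]
grip_width: 0.115
grip_force: 25.0
```

Call:
jog_arm(increments=[{"tx":0,"ty":0,"tz":0,"wx":0,"wy":0,"wz":0,"gripper":0.0},{"tx":0,"ty":0,"tz":0,"wx":0,"wy":0,"wz":0,"gripper":0.0},{"tx":0,"ty":0,"tz":0,"wx":0,"wy":0,"wz":0,"gripper":0.0},{"tx":0,"ty":0,"tz":0,"wx":0,"wy":0,"wz":0,"gripper":0.0},{"tx":0,"ty":0,"tz":0,"wx":0,"wy":0,"wz":0,"gripper":0.0}])

```text
time: 7.98
position: [0.4619, 0.038, 0.1479]
tool_rot: [2.298, 2.141, 0.001]
ft_force: [0.7, 1.5, -3.2]
grip_width: 0.111
grip_force: 25.0
```

Run:
```python
from h import *
import cv2
C=cams();s=ctrl.get_state();print(s["time"],s["position"],s["grip_width"],s["ft_force"],s["torque"])
cv2.imwrite("pics/c6.png",cv2.resize(C["side"]["color"][180:460,240:500],None,fx=2.1,fy=2.1,interpolation=2))
plan([(.461,.038,.1365,-4.1),(.461,.038,.1325,-4.1)])
```

```text
8.0833 [0.46157842 0.03785597 0.14770113] 0.11484399712055868 [ 0.35868436 -0.32593644 -3.49514352] [-0.0682718  -0.00130227 -0.03518413]
(0.461, 0.038, 0.1365, -4.1) t [ 0.1 -0.6 11.2] w [0.    0.    0.001]
(0.461, 0.038, 0.1325, -4.1) t [0. 0. 4.] w [0. 0. 0.]
```

View pics/c6.png

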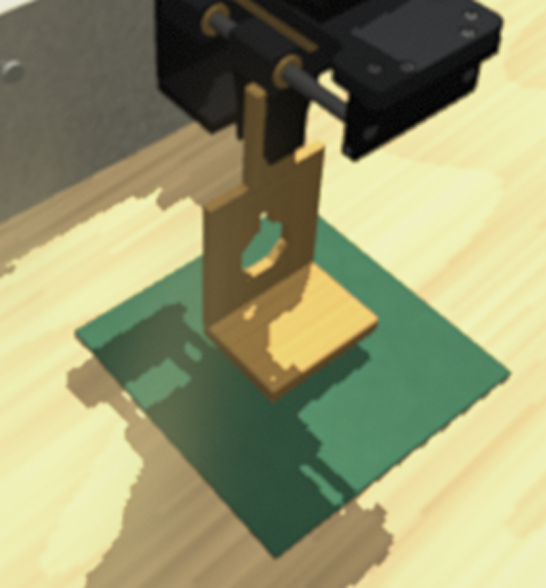

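The bracket hangs upright over the middle of the mat (foot corners from (207,330) to (378,322)), about 15 mm up. I'll lower it gently.

Call:
jog_arm(increments=[{"tx":0,"ty":0,"tz":3,"wx":0,"wy":0,"wz":0,"gripper":0.0},{"tx":0,"ty":0,"tz":6,"wx":0,"wy":0,"wz":0,"gripper":0.0},{"tx":0,"ty":0,"tz":9,"wx":0,"wy":0,"wz":0,"gripper":0.0},{"tx":0,"ty":0,"tz":11,"wx":0,"wy":0,"wz":0,"gripper":0.0},{"tx":0,"ty":0,"tz":12,"wx":0,"wy":0,"wz":0,"gripper":0.0}])

```text
time: 8.5
position: [0.4609, 0.0376, 0.135]
tool_rot: [-2.299, -2.141, 0.001]
ft_force: [-0.4, 0.6, -3.4]
grip_width: 0.114
grip_force: 25.0
```

Call:
jog_arm(increments=[{"tx":0,"ty":0,"tz":0.3,"wx":0,"wy":0,"wz":0,"gripper":0.0},{"tx":0,"ty":0,"tz":0.6,"wx":0,"wy":0,"wz":0,"gripper":0.0},{"tx":0,"ty":0,"tz":0.9,"wx":0,"wy":0,"wz":0,"gripper":0.0},{"tx":0,"ty":0,"tz":1.2,"wx":0,"wy":0,"wz":0,"gripper":0.0},{"tx":0,"ty":0,"tz":1.5,"wx":0,"wy":0,"wz":0,"gripper":0.0}])

```text
time: 8.92
position: [0.4613, 0.0377, 0.1341]
tool_rot: [2.299, 2.141, 0.001]
ft_force: [0.2, -0.6, -3.8]
grip_width: 0.11
grip_force: 25.0
```

Call:
jog_arm(increments=[{"tx":0,"ty":0,"tz":0.3,"wx":0,"wy":0,"wz":0,"gripper":0.0},{"tx":0,"ty":0,"tz":0.6,"wx":0,"wy":0,"wz":0,"gripper":0.0},{"tx":0,"ty":0,"tz":0.9,"wx":0,"wy":0,"wz":0,"gripper":0.0},{"tx":0,"ty":0,"tz":1.0,"wx":0,"wy":0,"wz":0,"gripper":0.0},{"tx":0,"ty":0,"tz":1.0,"wx":0,"wy":0,"wz":0,"gripper":0.0}])

```text
time: 9.33
position: [0.4612, 0.0377, 0.133]
tool_rot: [-2.299, -2.141, -0.0]
ft_force: [-0.8, 0.4, -3.9]
grip_width: 0.115
grip_force: 25.0
```

Call:
jog_arm(increments=[{"tx":0,"ty":0,"tz":0.3,"wx":0,"wy":0,"wz":0,"gripper":0.0},{"tx":0,"ty":0,"tz":0.6,"wx":0,"wy":0,"wz":0,"gripper":0.0},{"tx":0,"ty":0,"tz":0.8,"wx":0,"wy":0,"wz":0,"gripper":0.0},{"tx":0,"ty":0,"tz":0.8,"wx":0,"wy":0,"wz":0,"gripper":0.0},{"tx":0,"ty":0,"tz":0.8,"wx":0,"wy":0,"wz":0,"gripper":0.0}])

```text
time: 9.75
position: [0.4614, 0.0377, 0.1327]
tool_rot: [2.299, 2.141, 0.001]
ft_force: [-1.3, -0.0, 2.7]
grip_width: 0.115
grip_force: 25.0
```

Contact made at about 6 N. Now releasing.

Call:
jog_arm(increments=[{"tx":0,"ty":0,"tz":0,"wx":0,"wy":0,"wz":0,"gripper":0.13},{"tx":0,"ty":0,"tz":0,"wx":0,"wy":0,"wz":0,"gripper":0.18},{"tx":0,"ty":0,"tz":0,"wx":0,"wy":0,"wz":0,"gripper":0.25},{"tx":0,"ty":0,"tz":0,"wx":0,"wy":0,"wz":0,"gripper":0.35},{"tx":0,"ty":0,"tz":0,"wx":0,"wy":0,"wz":0,"gripper":0.4}])

```text
time: 10.17
position: [0.4613, 0.0378, 0.1322]
tool_rot: [2.299, 2.141, 0.0]
ft_force: [-0.4, -0.3, -0.2]
grip_width: 0.316
grip_force: 0.0
```

Call:
jog_arm(increments=[{"tx":0,"ty":0,"tz":0,"wx":0,"wy":0,"wz":0,"gripper":0.4},{"tx":0,"ty":0,"tz":-5,"wx":0,"wy":0,"wz":0,"gripper":0.4},{"tx":0,"ty":0,"tz":-15,"wx":0,"wy":0,"wz":0,"gripper":0.4},{"tx":0,"ty":0,"tz":-30,"wx":0,"wy":0,"wz":0,"gripper":0.4},{"tx":0,"ty":0,"tz":-50,"wx":0,"wy":0,"wz":0,"gripper":0.4}])

```text
time: 10.58
position: [0.4605, 0.0375, 0.1827]
tool_rot: [-2.299, -2.141, 0.002]
ft_force: [0.2, 0.3, 0.1]
grip_width: 0.403
grip_force: 0.0
```

Call:
jog_arm(increments=[{"tx":0,"ty":0,"tz":-20,"wx":0,"wy":0,"wz":0,"gripper":0.4},{"tx":0,"ty":0,"tz":-40,"wx":0,"wy":0,"wz":0,"gripper":0.4},{"tx":0,"ty":0,"tz":-50,"wx":0,"wy":0,"wz":0,"gripper":0.4},{"tx":0,"ty":0,"tz":-50,"wx":0,"wy":0,"wz":0,"gripper":0.4},{"tx":0,"ty":0,"tz":-50,"wx":0,"wy":0,"wz":0,"gripper":0.4}])

```text
time: 11.0
position: [0.4614, 0.0378, 0.2325]
tool_rot: [2.299, 2.141, 0.002]
ft_force: [-0.2, 0.2, 0.1]
grip_width: 0.399
grip_force: 0.0
```

Run:
```python
from h import *
import cv2
C=cams();s=ctrl.get_state();print(s["time"],s["position"],s["grip_width"],s["ft_force"])
cv2.imwrite("pics/c7.png",cv2.resize(C["side"]["color"][80:460,160:500],None,fx=1.55,fy=1.55,interpolation=2))
```

```text
11.1 [0.46051518 0.03759712 0.2311295 ] 0.4028733278274585 [-0.05777408  0.40480481 -0.03665079]
```

View pics/c7.png

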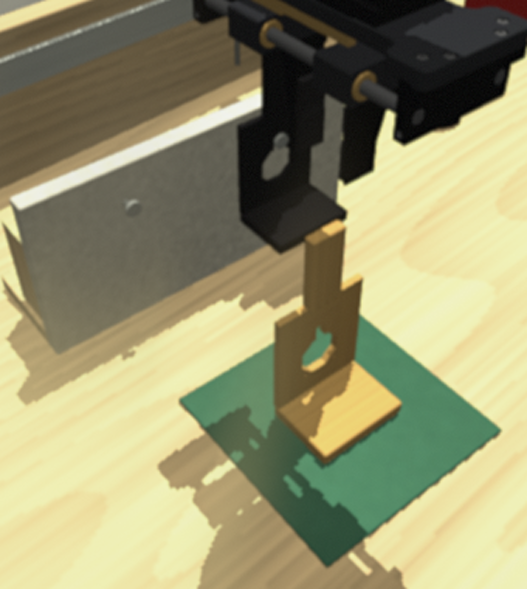

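The brass bracket stands upright inside the mat (foot around (338,410)) and the black bracket still hangs at (290,190). The gripper is clear, well above the tab top at (325,230).

```bash
python3 -c "
from bench import ctrl
print(ctrl.close_job())"
```

```text
the job is handed in; nothing more can be done
None
```

I handed the job in at about 11 s: the brass bracket is off its screw and stands upright on its foot, wholly on the green mat, the black bracket still hangs in place, and the gripper is clear of everything.

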